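# Weight a candle dipping frame and lift it off its stand

## Robot

A 7-joint arm with a two-finger parallel gripper is mounted at the origin on the work surface. World frame = base frame: x ahead of the robot, y to its left, z up, the work surface at z = 0. Lengths are in m, angles in rad, forces in N, time in s.
With the tool pointing down it reaches from about 0.35 to 0.9 m from the base axis. Payload 8.1 kg.
Tool frame: the origin (TCP) lies midway between the tips of the shut fingers; the grasp point (between the pads) lies 19 mm behind it; z points along the fingers, y is the line along which they close (so a half turn about z gives the same grasp; the last joint's range is limited). The gripper opens to 92 mm and grips with 3 to 60 N. Pads are 19 mm wide; open, the fingers measure 130 mm over their backs; the gripper's body (75 mm by 190 mm) begins 47 mm behind the grasp point.
Start: joints at [1.054, 0.434, 0.025, 1.573, -0.012, 1.134, -0.075], TCP at [0.251, -0.572, 0.227] pointing down, gripper open.
Joint ranges: [-2.62, 2.62], [-0.44, 2.09], [-1.27, 1.32], [0.08, 2.57], [-1.32, 4.46], [0.12, 2], [-2.74, 2.74]. Speed limits (rad/s): [2.22, 2.22, 3.01, 3.01, 3.14, 3.14, 3.14].

## Interface

Orientations are given as a rotation vector (axis times angle).
In Python, from cell import arm gives the robot as it stands.
- The arm moves only by the tool carry_out, never from a script. Its arguments are lists of equal length, an entry for each row: "claw": the finger opening in cm, from 0 to 9.18; "delta_pos": the shift along the tool's x, y, z in cm, a list of three; "angular": the turn, a rotation vector about the tool's x, y, z in rad, a list of three. In form: {"claw": [claw, ...], "delta_pos": [[dx, dy, dz], ...], "angular": [[ax, ay, az], ...]}. A call has 1 to 20 rows; each row shifts and turns the commanded pose from where the row before left it, along the tool's axes as they then stand; what a row does not reach is not made up. A row lasts 1/10 s, in which the tool goes at most 50 mm and 8.59 degrees, less where a joint would pass 70% of its speed; a pose out of reach is approached as far as the arm can. A call with a gripper value outside its range is refused whole. The fingers move at their own pace and stop on an object; "force" is the grip in N (left out, the last holds). Time passes only in rows, so rows that do not move let the fingers close. It gives the time, the measured TCP pose, the force, the opening and the grip force at its end, in the units of the state.
- arm.observe(): the state, without advancing time (a new reading comes with each control period).
- arm.get_image(name): name is "side" or "top" or "wrist"; returns a dict with "frame" (420x560x3 uint8, red, green, blue), "mtx" (3x3 intrinsics, pixels), "T" (4x4, takes a point from camera to world coordinates). Camera axes: x right, y down, z forward; pixel columns grow to the right and rows downward; lengths in m; the calibration is good to about 2 mm. A picture is of the moment at which its call begins. There is no depth.
- arm.sign_off(): hands the job in; it is judged then, once.
Trained networks look in a picture, given as the dict that the camera call returned (one of the last four; its "shot" number tells which), for a name from the list of things; names that differ only in an ending like _2 or _b are one class to them, and where a whole thing is asked for, a point or a joint stands for the part that bears it (a point fixed in the world has none). Each returns a list of dicts, best first, with "conf" (0 to 1); they miss things now and then, are a little off and sometimes report something else, mostly with a low value. They report only what shows in the picture. A call takes as long as a camera call. They do not tell look-alikes from the thing itself.
- arm.look_for(label, picture): "centre" ([column, row] as shares, 0 to 1, of the picture: columns of its width, rows of its height, amid what is visible of it).
- arm.trace(label, picture): "region" (420x560 bool, what is visible of it) and "centre" ([column, row] as shares, 0 to 1, of the picture: columns of its width, rows of its height, amid what is visible of it).
- arm.place_of(label, picture): "centre" ([column, row] as shares, 0 to 1, of the picture: columns of its width, rows of its height: a listed point, or the origin of a listed thing).
The state is a dict: "clock": time; "joints": joint angles; "dq": joint speeds; "joint_efforts": joint torques, N m; "position": TCP position; "ee_rot": TCP orientation; "force": force on the tool from outside, world axes, zero at the start; "ft_torque": the same for the moment, N m; "width": opening from 0.0 (shut) to 1.0 (fully open); "gripper_force": force on a finger pad.
Only numpy, scipy, OpenCV 4.12 (cv2) and the standard library are available. Lean on these libraries where they do the work, as an engineer would, in place of code of your own. Each camera call takes 0.05 s, during which the arm holds its last target. There are 200 camera calls.

## Task

Thread the two steel collars down the post of the candle dipping frame, the large one first and fully home on the disc, then the small one fully home on top of it. Then grip the frame and lift it until the hanging candles are completely above the wooden stand, and finish while still holding it there in the air, level and steady, with both collars in place. Leave the pillar candle, the metal mould and the dish alone.

Things in the scene. Friction and masses are not known exactly. Their poses are not given: they have to be found in the camera images.
- stand: Square wooden stand fixed to the bench: 150 x 150 mm outside, 80 mm high, four rails round a 100 x 100 mm open middle, four legs at the corners. Origin at the centre of its foot on the bench, z up, x and y along its sides.
- stand_top (a point): Centre of the stand's opening at the height of its top face, 80 mm above the bench; same axes as the stand.
- frame: Dipping frame, loose, 0.26 to 0.4 kg: aluminium disc 130 mm wide, 5 mm thick, lying on the stand; a steel post, 16 mm diameter, rises 68 mm from its centre, the last 6 mm tapering to 8 mm; four rigid wax candles, 18 mm thick, 36 mm off the axis, hang to 60 mm below the disc. Origin: centre of the disc's underside, z up the post. With both collars home the top 32 mm of post stay free to grip.
- seat (a point): Centre of the disc's top face, at the foot of the post (5 mm above the frame's origin); the large collar's underside belongs here, the small collar's underside 18 mm higher.
- post_top (a point): Top end of the post, on its axis, 68 mm above the seat.
- candle_tips (a point): Point on the frame's axis level with the lower ends of its candles, 60 mm below the frame's origin.
- collar_large: Large plain steel ballast collar: 54 mm outside diameter, 22 mm through hole, 18 mm high, 0.28 kg, lying flat on the bench to one side of the stand. Origin at the centre of its underside, z along the hole.
- collar_small: Small plain steel ballast collar: 40 mm outside diameter, 22 mm through hole, 18 mm high, 0.13 kg, lying flat on the bench to the other side of the stand. Origin at the centre of its underside, z along the hole. Which side holds which collar varies.
- pillar: Bystander: loose wax pillar candle, 56 mm diameter, 92 mm tall, standing on the bench. Origin at the centre of its foot.
- mould: Bystander: loose dark metal candle mould, an open cup 60 mm in diameter at the rim, 75 mm tall. Origin at the centre of its foot.
- dish: Bystander: loose shallow steel dish, 70 mm in diameter, 22 mm tall, beyond the stand. Origin at the centre of its foot.
Things that resemble listed ones, but are neither listed nor needed, are in the scene too. Leave any green or orange look-alike of the collar_small alone.

How it is judged:
On the way, in this order (a step that is already met when the one before it is completed fails the run):
1. the large collar is fully home on the disc and let go (z of collar_large in the frame of seat between -0.003 and 0.003 m and horizontal distance between collar_large and seat below 0.007 m and angle between the z axis of collar_large and the z axis of frame, either way round below 0.07 rad and contact force between collar_large and the fingers below 0.5 N), for 0.2 s.
2. the small collar is fully home on top of the large one and let go (z of collar_large in the frame of seat between -0.003 and 0.003 m and horizontal distance between each of collar_large, collar_small and seat below 0.007 m and angle between the z axis of each of collar_large, collar_small and the z axis of frame, either way round below 0.07 rad and z of collar_small in the frame of seat between 0.015 and 0.021 m and contact force between collar_small and the fingers below 0.5 N), for 0.2 s.
3. the frame, with both collars, is lifted by the fingers until its candles are above the stand (z of collar_large in the frame of seat between -0.003 and 0.003 m and horizontal distance between each of collar_large, collar_small and seat below 0.007 m and angle between the z axis of each of collar_large, collar_small and the z axis of frame, either way round below 0.07 rad and z of collar_small in the frame of seat between 0.015 and 0.021 m and z of candle_tips in the frame of stand_top above 0.003 m and contact force between frame and the fingers above 2 N and contact force between frame and stand below 0.2 N), for 0.2 s.
At the end, for the whole second after the job is handed in: Fingers hold the frame (over 2 N), candle tips 3 mm or more above the stand top and off the stand, post within 0.09 rad of vertical, under 0.02 m/s and 0.15 rad/s; large collar on the disc, small on it, each within 3 mm in height, 7 mm of the axis, 0.07 rad of flat (all of step 3 and angle between frame's own z axis and vertical below 0.09 rad and linear speed of frame below 0.02 m/s and angular speed of frame below 0.15 rad/s); the arm keeps its last pose, push and grip.
It fails at once if the pillar is pushed more than 30 mm or tipped (distance of pillar from where it was at the start of the episode above 0.03 m or angle between pillar's own z axis and vertical above 0.4 rad).
It fails at once if the mould is pushed more than 30 mm or tipped (distance of mould from where it was at the start of the episode above 0.03 m or angle between mould's own z axis and vertical above 0.4 rad).
It fails at once if the dish is pushed more than 30 mm or tipped (distance of dish from where it was at the start of the episode above 0.03 m or angle between dish's own z axis and vertical above 0.4 rad).
It also fails if it takes over 72 s, if anything falls off the work surface, if the arm or the gripper's body presses on something with over 40 N, if the wrist force passes 120 N, or if a joint passes its speed limit or range.

## Working session

There is one attempt and no reset: what is moved stays moved. The work goes in short steps, Python scripts to look and compute and a tool call to move; the robot and the scene stay as the last step left them, time stands still between calls to the robot, and variables do not carry over. Pictures are saved under pics/ and viewed, at most 10 in all, crops included, and the job is handed in when it is done.

Besides the shell and the picture viewer there is one more tool, called as name(argument=value, ...) on one line, values as JSON. carry_out: Moves the arm, as the interface text tells. Its arguments: {"type":"object","properties":{"claw":{"type":"array","items":{"type":"number"}},"delta_pos":{"type":"array","items":{"type":"array","items":{"type":"number"}}},"angular":{"type":"array","items":{"type":"array","items":{"type":"number"}}},"force":{"type":"number"}},"required":["claw","delta_pos","angular"]}

```bash
ls; mkdir -p pics
cat > h.py <<'E'
import numpy as np, cv2
from cell import arm
from scipy.spatial.transform import Rotation as R
def ray(p,uv):
    K=np.array(p["mtx"]);T=np.array(p["T"])
    d=T[:3,:3]@np.linalg.inv(K)@np.array([uv[0],uv[1],1.]); return T[:3,3],d
def atz(p,uv,z):
    o,d=ray(p,uv); return o+d*(z-o[2])/d[2]
def px(c): return np.array([c[0]*560,c[1]*420])
def proj(p,X):
    K=np.array(p["mtx"]);T=np.array(p["T"]); c=T[:3,:3].T@(np.array(X)-T[:3,3]); q=K@c; return q[:2]/q[2]
def tri(pv):
    A=np.zeros((3,3));b=np.zeros(3)
    for p,uv in pv:
        o,d=ray(p,uv);d=d/np.linalg.norm(d);M=np.eye(3)-np.outer(d,d);A+=M;b+=M@o
    return np.linalg.solve(A,b)
def save(n,p,s=1):
    cv2.imwrite(f"pics/{n}.png",p["frame"][:,:,::-1])
E
python3 - <<'E'
from h import *
np.set_printoptions(precision=4,suppress=True)
t=arm.get_image("top");s=arm.get_image("side")
im=np.hstack([t["frame"],s["frame"]])[:,:,::-1]
save("t0",t);save("s0",s)
print(arm.observe())
for p,n in((t,"top"),(s,"side")):
    print(n,p["T"][:3,3],p["mtx"][0,0])
    for l,z in(("stand",0),("frame",.08),("seat",.085),("post_top",.153),("collar_large",0),("collar_small",0),("pillar",0),("mould",0),("dish",0)):
        for r in arm.place_of(l,p)[:5]:
            u=px(r["centre"]);print(l,round(r["conf"],2),u.round(1),atz(p,u,z))
E
```

```text
pics
{'clock': 0.1, 'joints': array([ 1.0544,  0.4352,  0.025 ,  1.574 , -0.0116,  1.134 , -0.0752]), 'dq': array([-0.0006, -0.0019,  0.0008, -0.0042,  0.0001, -0.0007,  0.0005]), 'joint_efforts': array([  0.0024, -66.9128,   0.9877, -31.5146,  -0.0605,   0.0374,
         0.    ]), 'position': array([ 0.2511, -0.5718,  0.226 ]), 'ee_rot': array([-3.0733, -0.6449,  0.0007]), 'force': array([-0.0711, -0.7959,  0.0394]), 'ft_torque': array([-0.0183,  0.0094, -0.0157]), 'gripper_force': 0.0, 'width': 0.9984264986296931}
top [0.5301 0.025  1.1597] 458.97715563652054
frame 0.24 [263.1 141.6] [0.7625 0.0474 0.08  ]
frame 0.22 [182.2 176.4] [0.6814 0.2398 0.08  ]
seat 0.73 [276.6 219.7] [0.5759 0.0177 0.085 ]
post_top 0.93 [275.8 217.9] [0.577  0.0199 0.153 ]
collar_large 0.61 [415.  268.1] [ 0.4535 -0.329   0.    ]
collar_large 0.44 [276.  214.7] [0.5921 0.0184 0.    ]
collar_small 0.74 [145.4 293. ] [0.4001 0.3477 0.    ]
collar_small 0.65 [155.4 260.8] [0.4799 0.323  0.    ]
collar_small 0.59 [124.5 263.2] [0.4749 0.4005 0.    ]
collar_small 0.48 [167.4 224.4] [0.571  0.2931 0.    ]
pilla
[... 367 characters left out ...]
8 0.09   0.08  ]
seat 0.87 [286.1 218.8] [0.5768 0.0086 0.085 ]
post_top 0.9 [284.4 193.6] [0.5805 0.0057 0.153 ]
post_top 0.59 [267.9 181.2] [ 0.6289 -0.0437  0.153 ]
post_top 0.53 [282.8 248.8] [0.5507 0.2002 0.153 ]
collar_large 0.67 [342.6 180.4] [ 0.4582 -0.3372  0.    ]
collar_small 0.94 [304.4 399.4] [0.4812 0.402  0.    ]
collar_small 0.83 [312.4 357.2] [0.4774 0.3168 0.    ]
collar_small 0.69 [267.3 339.1] [0.5677 0.2903 0.    ]
collar_small 0.6 [352.7 374.1] [0.4033 0.3401 0.    ]
collar_small 0.23 [283.1 241.3] [ 0.5888 -0.0119  0.    ]
pillar 0.79 [201.8 320.6] [0.7077 0.2668 0.    ]
mould 0.55 [266.1 184.5] [ 0.6873 -0.2784  0.    ]
dish 0.57 [201.1 246.4] [0.7869 0.0396 0.    ]
```

View pics/t0.png

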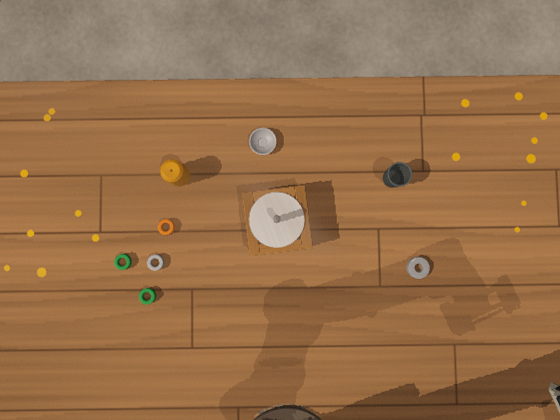

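View pics/s0.png

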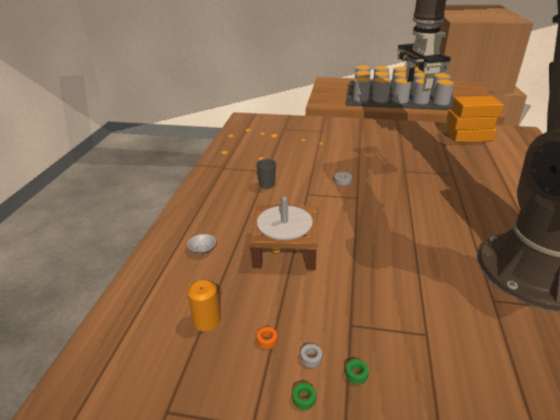

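Both pictures agree. In the top view the large collar is at (419,268), the steel small collar at (155,262), the post at (276,219), with green and orange look-alikes around the small collar. I'm moving above the large collar with the tool orientation unchanged.

carry_out(claw=[9, 9, 9, 9, 9, 9, 9, 9, 9, 9], delta_pos=[[3.54, -1.71, 0.7], [3.54, -1.71, 0.7], [3.54, -1.71, 0.7], [3.54, -1.71, 0.7], [3.54, -1.71, 0.7], [3.54, -1.71, 0.7], [3.54, -1.71, 0.7], [3.54, -1.71, 0.7], [0, 0, 0], [0, 0, 0]], angular=[[0, 0, 0], [0, 0, 0], [0, 0, 0], [0, 0, 0], [0, 0, 0], [0, 0, 0], [0, 0, 0], [0, 0, 0], [0, 0, 0], [0, 0, 0]])

```text
clock: 2.0
position: [0.4562, -0.3323, 0.1706]
ee_rot: [-3.074, -0.649, 0.0]
force: [0.1, 0.4, 0.7]
width: 0.976
gripper_force: 0.0
```

```bash
cat >> h.py <<'E'
np.set_printoptions(precision=4,suppress=True)
def togo(X):
    s=arm.observe(); M=R.from_rotvec(s["ee_rot"]).as_matrix()
    print("pos",s["position"],"rot",s["ee_rot"],"down-tilt",M[:,2],"delta cm",(M.T@(np.array(X)-s["position"])*100).round(2))
def ringc(p,lab,z,k=0):
    out=[]
    for r in arm.trace(lab,p):
        m=r["region"].astype(np.uint8); cs,_=cv2.findContours(m,cv2.RETR_EXTERNAL,cv2.CHAIN_APPROX_NONE)
        c=max(cs,key=len)
        if len(c)<6: continue
        e=cv2.fitEllipse(c); rgb=p["frame"][r["region"]].mean(0)
        out.append((r["conf"],e,rgb,atz(p,e[0],z)))
        print(lab,round(r["conf"],2),"ell",np.round(e[0],1),np.round(e[1],1),"rgb",rgb.round(),atz(p,e[0],z))
    return out
E
python3 - <<'E'
from h import *
w=arm.get_image("wrist");save("w1",w)
print(w["T"]); 
ringc(w,"collar_large",.009)
for r in arm.place_of("collar_large",w): print(r["conf"],px(r["centre"]),atz(w,px(r["centre"]),0))
t=arm.get_image("top")
ringc(t,"collar_large",.012);ringc(t,"collar_small",.012)
togo([.456,-.333,.17])
E
```

```text
[[ 0.4053 -0.883  -0.2366  0.5205]
 [-0.9142 -0.3918 -0.1038 -0.3045]
 [-0.001   0.2584 -0.966   0.3279]
 [ 0.      0.      0.      1.    ]]
collar_large 0.68 ell [278.4 196.1] [51.3 51.6] rgb [201. 192. 183.] [ 0.4589 -0.3323  0.009 ]
0.83 [278.488 193.704] [ 0.4596 -0.3321  0.    ]
collar_large 0.59 ell [417.3 265.6] [16.4 21.7] rgb [168. 160. 153.] [ 0.4604 -0.3313  0.012 ]
collar_small 0.77 ell [122.7 261.9] [14.7 17.2] rgb [ 57. 123.  59.] [0.4787 0.4012 0.012 ]
collar_small 0.72 ell [165.9 226.8] [15.1 16.6] rgb [190. 110.  37.] [0.5645 0.294  0.012 ]
collar_small 0.62 ell [155.3 262.2] [14.3 16.6] rgb [155. 145. 137.] [0.477 0.32  0.012]
collar_small 0.53 ell [146.5 296. ] [14.9 16.6] rgb [ 55. 132.  62.] [0.3941 0.3414 0.012 ]
collar_small 0.26 ell [276.6 219.7] [54.9 55. ] rgb [194. 182. 170.] [0.579  0.0172 0.012 ]
pos [ 0.4549 -0.3342  0.1709] rot [ 3.0748  0.6421 -0.0001] down-tilt [ 0.0001 -0.0005 -1.    ] delta cm [ 0.15 -0.07  0.09]
```

carry_out(claw=[8, 8, 8, 8, 8, 8, 8, 8, 8, 8, 4, 4, 4, 4, 4, 4, 4, 4], delta_pos=[[0.2, 0, 2.5], [0.2, 0, 2.5], [0, 0, 2.5], [0, 0, 2.5], [0, 0, 2.5], [0, 0, 2], [0, 0, 1], [0, 0, 1], [0, 0, 0], [0, 0, 0], [0, 0, 0], [0, 0, 0], [0, 0, 0], [0, 0, 0], [0, 0, 0], [0, 0, 0], [0, 0, 0], [0, 0, 0]], angular=[[0, 0, 0], [0, 0, 0], [0, 0, 0], [0, 0, 0], [0, 0, 0], [0, 0, 0], [0, 0, 0], [0, 0, 0], [0, 0, 0], [0, 0, 0], [0, 0, 0], [0, 0, 0], [0, 0, 0], [0, 0, 0], [0, 0, 0], [0, 0, 0], [0, 0, 0], [0, 0, 0]], force=40)

```text
clock: 4.1
position: [0.4594, -0.3317, 0.006]
ee_rot: [3.074, 0.645, 0.001]
force: [-1.3, 0.9, 5.6]
width: 0.568
gripper_force: 40.0
```

carry_out(claw=[4, 4, 4, 4, 4, 4, 4, 4, 4, 4, 4, 4, 4, 4, 4, 4, 4], delta_pos=[[0, 0, -1], [0, 0, -2], [0, 0, -3], [0, 0, -3], [0, 0, -3], [0, 0, -3], [0, 0, -3], [0, 0, -2.4], [2.1, -2.7, 0], [2.1, -2.7, 0], [2.1, -2.7, 0], [2.1, -2.7, 0], [2.1, -2.7, 0], [2.1, -2.7, 0], [2.1, -2.7, 0], [0, 0, 0], [0, 0, 0]], angular=[[0, 0, 0], [0, 0, 0], [0, 0, 0], [0, 0, 0], [0, 0, 0], [0, 0, 0], [0, 0, 0], [0, 0, 0], [0, 0, 0], [0, 0, 0], [0, 0, 0], [0, 0, 0], [0, 0, 0], [0, 0, 0], [0, 0, 0], [0, 0, 0], [0, 0, 0]])

```text
clock: 5.8
position: [0.5175, -0.0985, 0.2097]
ee_rot: [-3.074, -0.649, 0.001]
force: [-0.0, -0.8, -2.9]
width: 0.569
gripper_force: 40.0
```

Run:
```python
from h import *
ps={n:arm.get_image(n) for n in("top","side","wrist")}
w=ps["wrist"];save("w2",w);save("t2",ps["top"])
vs={}
for n,p in ps.items():
    for l,z in(("post_top",.153),("seat",.085)):
        for r in arm.place_of(l,p)[:2]:
            u=px(r["centre"]);print(n,l,round(r["conf"],2),u.round(1),atz(p,u,z)); vs.setdefault(l,{}).setdefault(n,u)
for l in vs: print(l,"tri",tri([(ps[n],u) for n,u in vs[l].items()]))
ringc(ps["top"],"frame",.085)
ringc(w,"collar_large",.2)
for r in arm.place_of("collar_large",w): print(r["conf"],px(r["centre"]),atz(w,px(r["centre"]),.204))
togo([.578,.015,.2])
```

```text
top post_top 0.83 [274.3 217.7] [0.5775 0.0232 0.153 ]
top seat 0.83 [276.9 219. ] [0.5775 0.0169 0.085 ]
top seat 0.33 [277. 216.] [0.5845 0.0167 0.085 ]
side post_top 0.73 [284.6 194.3] [0.5796 0.0085 0.153 ]
side seat 0.66 [280.6 220.8] [0.5882 0.0184 0.085 ]
wrist post_top 0.57 [146.9  70.6] [0.5814 0.0184 0.153 ]
wrist seat 0.74 [174.3  84.4] [0.5803 0.0227 0.085 ]
post_top tri [0.5788 0.0195 0.1581]
seat tri [0.5818 0.02   0.0876]
frame 0.92 ell [276.5 219.6] [54.6 55.3] rgb [184. 172. 161.] [0.576 0.018 0.085]
collar_large 0.57 ell [277.4 246.2] [ 61.6 104.6] rgb [139. 132. 124.] [ 0.5222 -0.0987  0.2   ]
0.56 [275.52  255.318] [ 0.5181 -0.0993  0.204 ]
pos [ 0.5178 -0.0996  0.2097] rot [ 3.0747  0.6449 -0.0001] down-tilt [-0.     -0.0001 -1.    ] delta cm [10.11 -8.07  0.97]
```

Run:
```python
from h import *
ps={n:arm.get_image(n) for n in("top","side","wrist")}
tl=[]
for n,p in ps.items():
    f=p["frame"][:,:,::-1].copy(); 
    u=proj(p,[.578,.0185,.153]);v=proj(p,[.578,.0185,.085]);print(n,u,v)
    c=((u+v)/2).astype(int);x0=max(c[0]-32,0);y0=max(c[1]-48,0)
    k=f[y0:y0+96,x0:x0+64]; k=cv2.resize(k,None,fx=4 ,fy=4,interpolation=cv2.INTER_NEAREST)
    for q,col in((u,(0,0,255)),(v,(255,0,0))):
        cv2.drawMarker(k,tuple(int(a) for a in ((q-[x0,y0]+.5)*4)),col,cv2.MARKER_CROSS,14,1)
    print(n,"origin",x0,y0); tl.append(k)
cv2.imwrite("pics/c2.png",np.hstack(tl))
```

```text
top [276.4152 217.411 ] [276.2447 218.7917]
top origin 244 170
side [284.5619 196.6959] [284.9083 221.2088]
side origin 252 160
wrist [146.667   77.4048] [179.3042  90.4502]
wrist origin 130 35
```

View pics/c2.png

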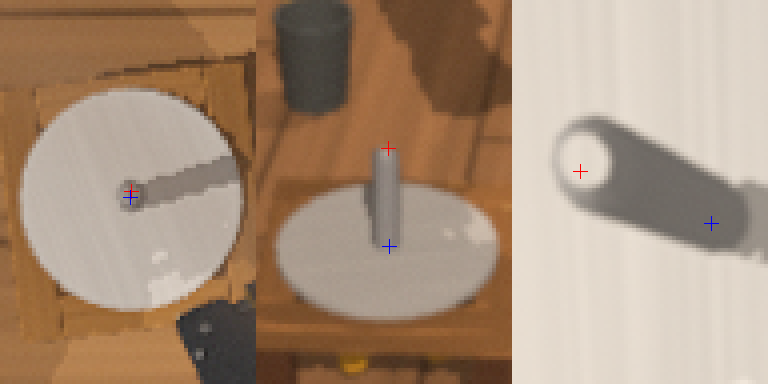

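carry_out(claw=[4, 4, 4, 4, 4, 4, 4, 4, 4, 4], delta_pos=[[2.5, -2, 0], [2.5, -2, 0], [2.5, -2, 0], [1.8, -1.5, 0], [1, -0.8, 0], [0, 0, 1.5], [0, 0, 1.5], [0, 0, 1.0], [0, 0, 0], [0, 0, 0]], angular=[[0, 0, 0], [0, 0, 0], [0, 0, 0], [0, 0, 0], [0, 0, 0], [0, 0, 0], [0, 0, 0], [0, 0, 0], [0, 0, 0], [0, 0, 0]])

```text
clock: 7.55
position: [0.5789, 0.0176, 0.17]
ee_rot: [3.075, 0.644, -0.0]
force: [-0.7, -0.6, -2.5]
width: 0.568
gripper_force: 40.0
```

Run:
```python
from h import *
ps={n:arm.get_image(n) for n in("side","wrist")}
tl=[]
s=arm.observe();P=np.array(s["position"])
for n,p in ps.items():
    f=p["frame"][:,:,::-1].copy(); 
    v=proj(p,[.579,.0185,.153]);u=proj(p,P-[0,0,.006]);print(n,u,v)
    c=v.astype(int);x0=max(c[0]-40,0);y0=max(c[1]-60,0)
    k=f[y0:y0+120,x0:x0+80]; k=cv2.resize(k,None,fx=4,fy=4,interpolation=cv2.INTER_NEAREST)
    for q,col in((u,(0,0,255)),(v,(255,0,0))):
        cv2.drawMarker(k,tuple(int(a) for a in ((q-[x0,y0]+.5)*4)),col,cv2.MARKER_CROSS,14,1)
    tl.append(k)
cv2.imwrite("pics/c3.png",np.hstack(tl)); print(s["force"]);togo([.579,.0185,.17])
```

```text
side [283.9736 192.1347] [284.1242 196.6607]
wrist [276.7295 256.9504] [275.5174 249.3863]
[-0.8799 -0.8721 -2.3832]
pos [0.5793 0.0178 0.1705] rot [3.0745 0.6446 0.002 ] down-tilt [ 0.0013  0.     -1.    ] delta cm [-0.   -0.08  0.05]
```

View pics/c3.png

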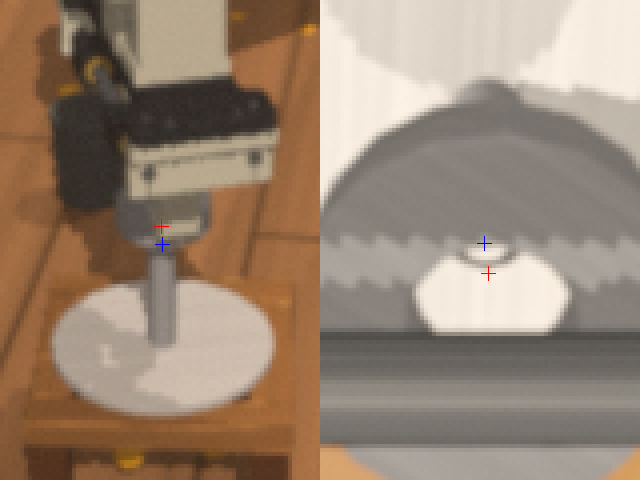

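carry_out(claw=[4, 4, 4, 4, 4, 4], delta_pos=[[0, -0.04, 0.7], [0, 0, 0.7], [0, 0, 0.7], [0, 0, 0.7], [0, 0, 0.7], [0, 0, 0]], angular=[[0, 0, 0], [0, 0, 0], [0, 0, 0], [0, 0, 0], [0, 0, 0], [0, 0, 0]])

```text
clock: 8.25
position: [0.5779, 0.0183, 0.1334]
ee_rot: [-3.074, -0.645, 0.003]
force: [0.0, -0.0, -3.0]
width: 0.566
gripper_force: 40.0
```

carry_out(claw=[4, 4, 4, 4, 4, 4, 4, 4], delta_pos=[[0, 0, 0.8], [0, 0, 0.8], [0, 0, 0.8], [0, 0, 0.7], [0, 0, 0.5], [0, 0, 0.4], [0, 0, 0.1], [0, 0, 0]], angular=[[0, 0, 0], [0, 0, 0], [0, 0, 0], [0, 0, 0], [0, 0, 0], [0, 0, 0], [0, 0, 0], [0, 0, 0]])

```text
clock: 9.05
position: [0.5787, 0.0183, 0.0937]
ee_rot: [3.075, 0.645, -0.0]
force: [0.0, -0.4, -2.4]
width: 0.571
gripper_force: 40.0
```

Threaded without contact, about 2 mm above the disc. Next I open just enough to release and retreat straight up.

carry_out(claw=[6.2, 6.6, 7, 7, 7, 7, 7, 7, 7, 7, 7, 7, 7, 7], delta_pos=[[0, 0, 0.1], [0, 0, 0], [0, 0, 0], [0, 0, 0], [0, 0, 0], [0, 0, 0], [0, 0, -1], [0, 0, -2], [0, 0, -3], [0, 0, -3], [0, 0, -3], [0, 0, -2], [0, 0, 0], [0, 0, 0]], angular=[[0, 0, 0], [0, 0, 0], [0, 0, 0], [0, 0, 0], [0, 0, 0], [0, 0, 0], [0, 0, 0], [0, 0, 0], [0, 0, 0], [0, 0, 0], [0, 0, 0], [0, 0, 0], [0, 0, 0], [0, 0, 0]])

```text
clock: 10.45
position: [0.5787, 0.0184, 0.2333]
ee_rot: [3.074, 0.645, 0.002]
force: [-0.3, -0.5, -0.4]
width: 0.76
gripper_force: 0.0
```

Run:
```python
from h import *
p=arm.get_image("side");w=arm.get_image("wrist")
for n,q in(("side",p),("wrist",w)):
    for l,z in(("collar_large",.085),("seat",.085),("post_top",.153)):
        for r in arm.place_of(l,q)[:2]: u=px(r["centre"]);print(n,l,round(r["conf"],2),u.round(1),atz(q,u,z))
k=lambda f,c:cv2.resize(f[max(c[1]-60,0):max(c[1]-60,0)+120,max(c[0]-50,0):max(c[0]-50,0)+100],None,fx=4,fy=4)
a=k(p["frame"],(284,215)); b=k(w["frame"],tuple(proj(w,[.578,.018,.11]).astype(int)))
cv2.imwrite("pics/c4.png",np.hstack([a,b])[:,:,::-1]); togo([.477,.32,.205])
```

```text
side collar_large 0.85 [286.1 220.9] [0.5754 0.0169 0.085 ]
side collar_large 0.69 [203.6 321.3] [0.6696 0.3377 0.085 ]
side seat 0.7 [282.3 221.6] [0.5838 0.0209 0.085 ]
side post_top 0.86 [284.4 197.1] [0.578  0.0202 0.153 ]
wrist collar_large 0.96 [277.7 199.3] [0.5804 0.0187 0.085 ]
wrist post_top 0.87 [274.2 218. ] [0.5792 0.0212 0.153 ]
pos [0.5784 0.0184 0.2322] rot [-3.0745 -0.6453  0.0015] down-tilt [-0.001  -0.0001 -1.    ] delta cm [  2.84 -31.7    2.73]
```

View pics/c4.png

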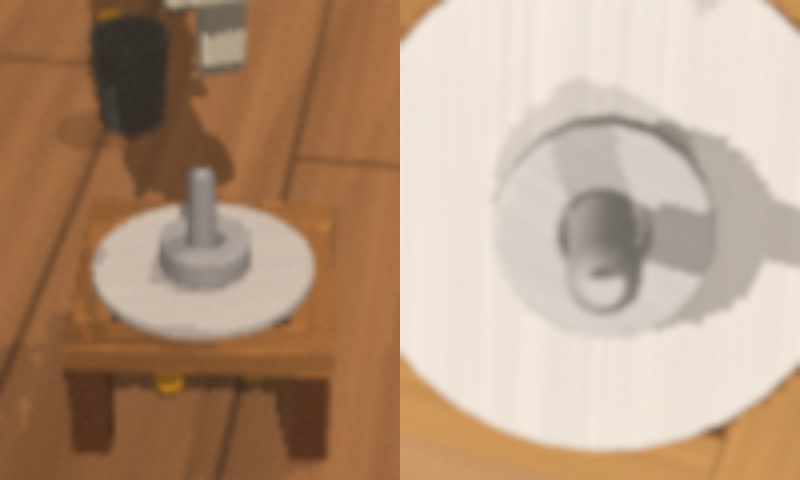

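The large collar lies flat and home around the post. Now to the small steel collar.

carry_out(claw=[6, 6, 6, 6, 6, 6, 6, 6, 6, 6, 6, 6], delta_pos=[[0.28, -3.17, 0], [0.28, -3.17, 0], [0.28, -3.17, 0.5], [0.28, -3.17, 0.5], [0.28, -3.17, 0.5], [0.28, -3.17, 0.5], [0.28, -3.17, 0.5], [0.28, -3.17, 1], [0.28, -3.17, 1], [0.28, -3.17, 1], [0, 0, 0], [0, 0, 0]], angular=[[0, 0, 0], [0, 0, 0], [0, 0, 0], [0, 0, 0], [0, 0, 0], [0, 0, 0], [0, 0, 0], [0, 0, 0], [0, 0, 0], [0, 0, 0], [0, 0, 0], [0, 0, 0]])

```text
clock: 12.05
position: [0.4763, 0.3204, 0.1772]
ee_rot: [3.074, 0.648, -0.001]
force: [0.6, -0.8, 0.1]
width: 0.651
gripper_force: 0.0
```

Run:
```python
from h import *
w=arm.get_image("wrist")
o=ringc(w,"collar_small",.009)
for r in arm.place_of("collar_small",w): print(r["conf"],px(r["centre"]),atz(w,px(r["centre"]),0))
togo([.477,.32,.006]); print(arm.observe()["joints"])
```

```text
collar_small 0.96 ell [337.3 125.6] [40.  41.5] rgb [234. 145.  60.] [0.5686 0.2946 0.009 ]
collar_small 0.8 ell [278.  193.4] [37.  38.4] rgb [194. 184. 175.] [0.4802 0.3212 0.009 ]
collar_small 0.74 ell [234.7 251.9] [29.1 38.3] rgb [ 79. 157.  83.] [0.3988 0.3387 0.009 ]
0.88 [334.824 125.916] [0.5681 0.2953 0.    ]
0.8 [230.72  251.118] [ 0.3939  0.3431 -0.    ]
0.58 [208.488 159.684] [0.482  0.4036 0.    ]
pos [0.4777 0.3187 0.1779] rot [3.0746 0.6424 0.0007] down-tilt [ 0.0006 -0.0005 -1.    ] delta cm [-0.02 -0.16 17.19]
[-0.4586  0.4207 -0.3064  1.7424  0.1478  1.0009 -1.9787]
```

carry_out(claw=[6, 6, 6, 6, 6, 6, 6, 6, 6, 6, 2.5, 2.5, 2.5, 2.5, 2.5, 2.5, 2.5, 2.5], delta_pos=[[0.1, 0, 3], [0.1, 0, 3], [0, 0, 3], [0, 0, 3], [0, 0, 2], [0, 0, 1.6], [0, 0, 1], [0, 0, 0.5], [0, 0, 0], [0, 0, 0], [0, 0, 0], [0, 0, 0], [0, 0, 0], [0, 0, 0], [0, 0, 0], [0, 0, 0], [0, 0, 0], [0, 0, 0]], angular=[[0, 0, 0], [0, 0, 0], [0, 0, 0], [0, 0, 0], [0, 0, 0], [0, 0, 0], [0, 0, 0], [0, 0, 0], [0, 0, 0], [0, 0, 0], [0, 0, 0], [0, 0, 0], [0, 0, 0], [0, 0, 0], [0, 0, 0], [0, 0, 0], [0, 0, 0], [0, 0, 0]], force=40)

```text
clock: 14.0
position: [0.4789, 0.3208, 0.0071]
ee_rot: [-3.075, -0.645, -0.001]
force: [-0.1, -0.7, 5.5]
width: 0.421
gripper_force: 40.0
```

carry_out(claw=[2.5, 2.5, 2.5, 2.5, 2.5, 2.5, 2.5, 2.5, 2.5, 2.5, 2.5, 2.5, 2.5, 2.5, 2.5, 2.5, 2.5, 2.5, 2.5, 2.5], delta_pos=[[0, 0, -1], [0, 0, -2], [0, 0, -3], [0, 0, -3], [0, 0, -3], [0, 0, -3], [0, 0, -3], [0, 0, -2], [-0.3, 3.2, 0], [-0.3, 3.2, 0], [-0.3, 3.2, 0], [-0.3, 3.2, 0], [-0.3, 3.2, 0], [-0.3, 3.2, 0], [-0.3, 3.2, 0], [-0.3, 3.2, 0], [-0.3, 3.2, 0], [-0.3, 2.9, 0], [0, 0, 1.5], [0, 0, 1.5]], angular=[[0, 0, 0], [0, 0, 0], [0, 0, 0], [0, 0, 0], [0, 0, 0], [0, 0, 0], [0, 0, 0], [0, 0, 0], [0, 0, 0], [0, 0, 0], [0, 0, 0], [0, 0, 0], [0, 0, 0], [0, 0, 0], [0, 0, 0], [0, 0, 0], [0, 0, 0], [0, 0, 0], [0, 0, 0], [0, 0, 0]])

```text
clock: 16.0
position: [0.5789, 0.017, 0.1769]
ee_rot: [3.075, 0.642, 0.001]
force: [0.4, -0.0, -0.8]
width: 0.424
gripper_force: 40.0
```

Run:
```python
from h import *
w=arm.get_image("wrist")
s=arm.observe();P=np.array(s["position"]);print(proj(w,[.5785,.0185,.153]),proj(w,P-[0,0,.007]))
f=w["frame"][190:310,205:355]
cv2.imwrite("pics/c5.png",cv2.resize(f,None,fx=4,fy=4)[:,:,::-1]);togo([.5785,.0185,.112])
```

```text
[274.3743 245.2777] [274.7372 256.6035]
pos [0.5772 0.0175 0.1741] rot [-3.0745 -0.6435  0.0054] down-tilt [-0.0035 -0.0002 -1.    ] delta cm [ 0.18 -0.03  6.21]
```

View pics/c5.png

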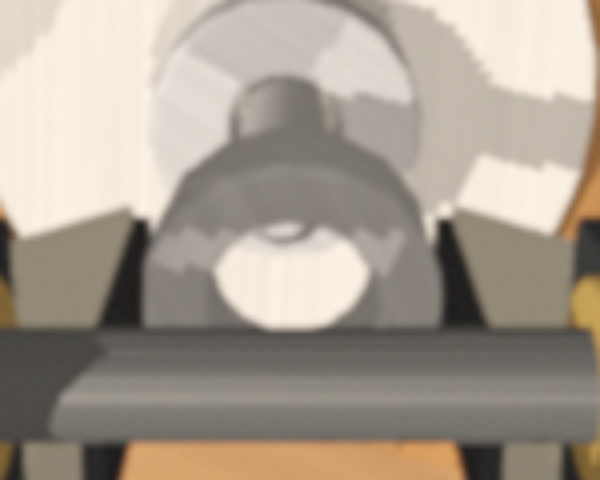

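carry_out(claw=[2.5, 2.5, 2.5, 2.5, 2.5, 2.5, 2.5, 2.5, 2.5, 2.5], delta_pos=[[0.05, -0.05, 0.7], [0, 0, 0.7], [0, 0, 0.7], [0, 0, 0.8], [0, 0, 0.8], [0, 0, 0.8], [0, 0, 0.7], [0, 0, 0.5], [0, 0, 0.4], [0, 0, 0]], angular=[[0, 0, 0], [0, 0, 0], [0, 0, 0], [0, 0, 0], [0, 0, 0], [0, 0, 0], [0, 0, 0], [0, 0, 0], [0, 0, 0], [0, 0, 0]])

```text
clock: 17.05
position: [0.5787, 0.019, 0.1152]
ee_rot: [-3.075, -0.645, 0.001]
force: [0.0, -0.1, -0.8]
width: 0.417
gripper_force: 40.0
```

carry_out(claw=[2.5, 2.5, 2.5, 4.8, 5.2, 5.6, 5.6, 5.6, 5.6, 5.6, 5.6, 5.6, 5.6, 5.6, 5.6], delta_pos=[[0, 0, 0.2], [0, 0, 0.1], [0, 0, 0], [0, 0, 0], [0, 0, 0], [0, 0, 0], [0, 0, 0], [0, 0, 0], [0, 0, -1], [0, 0, -2], [0, 0, -3], [0, 0, -3], [0, 0, -2], [0, 0, 0], [0, 0, 0]], angular=[[0, 0, 0], [0, 0, 0], [0, 0, 0], [0, 0, 0], [0, 0, 0], [0, 0, 0], [0, 0, 0], [0, 0, 0], [0, 0, 0], [0, 0, 0], [0, 0, 0], [0, 0, 0], [0, 0, 0], [0, 0, 0], [0, 0, 0]])

```text
clock: 18.55
position: [0.579, 0.019, 0.2233]
ee_rot: [3.074, 0.645, 0.002]
force: [-0.1, -0.1, -0.5]
width: 0.609
gripper_force: 0.0
```

Run:
```python
from h import *
p=arm.get_image("side");w=arm.get_image("wrist")
for n,q in(("side",p),("wrist",w)):
    for l,z in(("collar_large",.085),("collar_small",.103),("post_top",.153)):
        for r in arm.place_of(l,q)[:2]: u=px(r["centre"]);print(n,l,round(r["conf"],2),u.round(1),atz(q,u,z))
k=lambda f,c:cv2.resize(f[max(c[1]-60,0):max(c[1]-60,0)+120,max(c[0]-50,0):max(c[0]-50,0)+100],None,fx=4,fy=4)
a=k(p["frame"],(284,215)); b=k(w["frame"],tuple(proj(w,[.578,.018,.12]).astype(int)))
cv2.imwrite("pics/c6.png",np.hstack([a,b])[:,:,::-1]); togo([.5785,.0185,.124])
```

```text
side collar_large 0.66 [282.1 221. ] [0.5846 0.0187 0.085 ]
side collar_small 0.95 [355.7 372.7] [0.4041 0.4105 0.103 ]
side collar_small 0.92 [304.  398.7] [0.4751 0.4649 0.103 ]
side post_top 0.75 [283.6 196.1] [0.5806 0.0163 0.153 ]
wrist collar_large 0.65 [280.7 200.2] [0.583  0.0173 0.085 ]
wrist collar_small 0.76 [276.  205.1] [0.5807 0.0211 0.103 ]
wrist collar_small 0.63 [ 56.  102.7] [0.5873 0.2276 0.103 ]
wrist post_top 0.75 [275.2 222.9] [0.5788 0.0207 0.153 ]
pos [0.5787 0.019  0.2222] rot [-3.0745 -0.6453  0.0015] down-tilt [-0.0009 -0.0001 -1.    ] delta cm [-0.03  0.04  9.82]
```

View pics/c6.png

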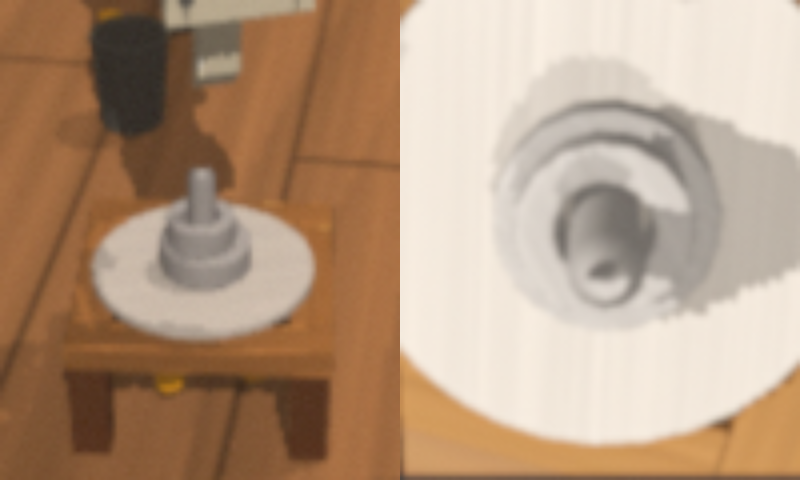

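Both collars are stacked flat, the small one on the large one. Gripping the free post above them.

carry_out(claw=[5, 5, 5, 5, 5, 5, 5, 1, 1, 1, 1, 1, 1, 1, 1, 1, 1, 1, 1, 1], delta_pos=[[0, 0, 2], [0, 0, 2.5], [0, 0, 2.5], [0, 0, 1.5], [0, 0, 0.8], [0, 0, 0.5], [0, 0, 0], [0, 0, 0], [0, 0, 0], [0, 0, 0], [0, 0, 0], [0, 0, 0], [0, 0, 0], [0, 0, 0], [0, 0, 0], [0, 0, 0], [0, 0, 0], [0, 0, 0], [0, 0, 0], [0, 0, 0]], angular=[[0, 0, 0], [0, 0, 0], [0, 0, 0], [0, 0, 0], [0, 0, 0], [0, 0, 0], [0, 0, 0], [0, 0, 0], [0, 0, 0], [0, 0, 0], [0, 0, 0], [0, 0, 0], [0, 0, 0], [0, 0, 0], [0, 0, 0], [0, 0, 0], [0, 0, 0], [0, 0, 0], [0, 0, 0], [0, 0, 0]], force=60)

```text
clock: 20.95
position: [0.5791, 0.0189, 0.1249]
ee_rot: [3.074, 0.645, 0.001]
force: [-1.8, -1.3, 6.0]
width: 0.157
gripper_force: 60.0
```

Width is about 14.5 mm, so the post is gripped. Lifting slowly, about 80 mm.

carry_out(claw=[1, 1, 1, 1, 1, 1, 1, 1, 1, 1, 1, 1, 1, 1, 1, 1, 1, 1, 1, 1], delta_pos=[[0, 0, -0.2], [0, 0, -0.4], [0, 0, -0.5], [0, 0, -0.5], [0, 0, -0.5], [0, 0, -0.5], [0, 0, -0.6], [0, 0, -0.6], [0, 0, -0.6], [0, 0, -0.6], [0, 0, -0.6], [0, 0, -0.6], [0, 0, -0.6], [0, 0, -0.6], [0, 0, -0.4], [0, 0, -0.2], [0, 0, 0], [0, 0, 0], [0, 0, 0], [0, 0, 0]], angular=[[0, 0, 0], [0, 0, 0], [0, 0, 0], [0, 0, 0], [0, 0, 0], [0, 0, 0], [0, 0, 0], [0, 0, 0], [0, 0, 0], [0, 0, 0], [0, 0, 0], [0, 0, 0], [0, 0, 0], [0, 0, 0], [0, 0, 0], [0, 0, 0], [0, 0, 0], [0, 0, 0], [0, 0, 0], [0, 0, 0]])

```text
clock: 22.95
position: [0.5788, 0.019, 0.2045]
ee_rot: [-3.075, -0.645, 0.001]
force: [0.5, -0.8, -5.8]
width: 0.159
gripper_force: 60.0
```

Run:
```python
from h import *
p=arm.get_image("side");w=arm.get_image("wrist")
for l in ("seat","candle_tips","collar_large","collar_small"):
    for r in arm.place_of(l,p)[:1]: u=px(r["centre"]);print(l,round(r["conf"],2),u.round(1))
P=np.array(arm.observe()["position"]);print("expected seat,tips px",proj(p,P-[0,0,.04]),proj(p,P-[0,0,.105]),arm.observe()["force"],P)
k=lambda f,c:cv2.resize(f[max(c[1]-70,0):max(c[1]-70,0)+140,max(c[0]-60,0):max(c[0]-60,0)+120],None,fx=3.3,fy=3.3)
a=k(p["frame"],(284,205)); b=k(w["frame"],(280,210))
cv2.imwrite("pics/c7.png",np.hstack([a,b])[:,:,::-1])
```

```text
seat 0.6 [282.9 193.5]
candle_tips 0.82 [283.8 219.1]
collar_large 0.64 [281.9 191.5]
collar_small 0.92 [304.6 397.2]
expected seat,tips px [284.0625 192.3794] [284.4145 216.1662] [ 0.137   0.0322 -6.2317] [0.5789 0.019  0.2047]
```

View pics/c7.png

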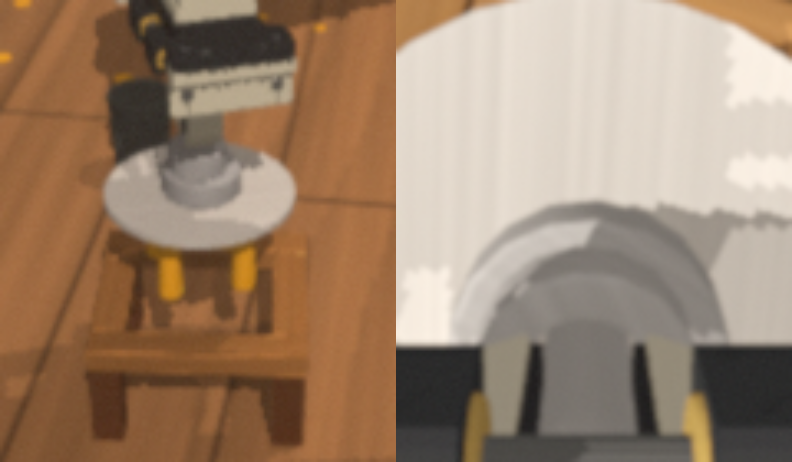

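carry_out(claw=[1, 1, 1, 1, 1, 1, 1, 1, 1, 1, 1, 1], delta_pos=[[0, 0, -0.2], [0, 0, -0.4], [0, 0, -0.4], [0, 0, -0.3], [0, 0, -0.2], [0, 0, 0], [0, 0, 0], [0, 0, 0], [0, 0, 0], [0, 0, 0], [0, 0, 0], [0, 0, 0]], angular=[[0, 0, 0], [0, 0, 0], [0, 0, 0], [0, 0, 0], [0, 0, 0], [0, 0, 0], [0, 0, 0], [0, 0, 0], [0, 0, 0], [0, 0, 0], [0, 0, 0], [0, 0, 0]])

```text
clock: 24.45
position: [0.5789, 0.019, 0.2197]
ee_rot: [3.075, 0.645, -0.0]
force: [0.1, -0.4, -5.9]
width: 0.156
gripper_force: 60.0
```

Run:
```python
from h import *
p=arm.get_image("side")
s=arm.observe();P=np.array(s["position"])
for l in ("seat","candle_tips"):
    for r in arm.place_of(l,p)[:1]: print(l,px(r["centre"]))
print("exp",proj(p,P-[0,0,.04]),proj(p,P-[0,0,.105]),P,s["force"],s["gripper_force"],s["width"],abs(s["dq"]).max())
if s["gripper_force"]>40 and P[2]>.21: print(arm.sign_off())
```

```text
seat [283.696 185.598]
exp [283.9733 186.6408] [284.3316 210.8389] [0.5789 0.0191 0.2197] [ 0.471   0.6421 -7.286 ] 59.997893711552024 0.15749213845126073 0.0019411957413379317
the job is handed in; nothing more can be done
None
```

I handed the job in with both collars home on the post and the frame gripped, level and steady, its candle tips about 35 mm above the stand by arm position; no verdict was returned.

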